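Lock the tilted spindle of a bench rotator with its lever locknut

ROBOT

A 6-joint arm with a two-finger parallel gripper is mounted at the origin on the work surface. World frame = base frame: x ahead of the robot, y to its left, z up, the work surface at z = 0. Lengths are in m, angles in rad, forces in N, time in s.
With the tool pointing down it reaches from about 0.35 to 0.775 m from the base axis. Payload 7.3 kg.
Tool frame: the origin (TCP) lies at the very end of the fingers, on their centre line; the grasp point (between the pads) lies 19 mm behind it; z points along the fingers, x is the direction in which the jaws open and shut, and the axes are right-handed (so a half turn about z gives the same grasp; the last joint's range is limited). The gripper opens to 92 mm and grips with 3 to 60 N. Pads are 19 mm wide; open, the fingers measure 130 mm over their backs; the gripper's body (75 mm by 190 mm) begins 47 mm behind the grasp point.
Start: joints at [1.202, 0.342, 1.524, -0, 1.275, -0.146], TCP at [0.116, 0.512, 0.227] pointing down, gripper open.
Joint ranges: [-2.53, 2.53], [-0.77, 2.02], [0.04, 2.7], [-1, 4.14], [0.28, 2.66], [-3.11, 3.11]. Speed limits (rad/s): [2.57, 2.57, 3.14, 3.14, 3.14, 3.14].

INTERFACE

Orientations are given as [roll, pitch, yaw] about the fixed x, y, z axes, in that order (R = Rz(yaw) Ry(pitch) Rx(roll)).
In Python, from cell import manip gives the robot as it stands.
- The arm moves only by the shell command python3 -m inch 'ROWS' [FORCE]. ROWS is JSON, a list of rows, each a list of 7 numbers: the shift along the tool's x, y, z in cm, then the turn, a rotation vector about the tool's x, y, z in rad, then the closure, from -1 (fully open) to 1 (shut). A call has exactly 10 rows; each row is the pose to reach, as a shift and turn from the pose commanded when the call began, along the tool's axes at that moment; what a row does not reach only later rows make up. A row lasts 1/12 s, in which the tool goes at most 41.7 mm and 7.16 degrees, less where a joint would pass 70% of its speed; a pose out of reach is approached as far as the arm can. A call with a gripper value outside its range is refused whole. The fingers move at their own pace and stop on an object; FORCE is the grip in N (left out, the last holds). Time passes only in rows, so rows that repeat a pose let the fingers close, or fill a call up. It gives the time, the measured TCP pose, the force and the opening at its end, in the units of the state.
- manip.read_state(): the state, without advancing time (a new reading comes with each control period).
- manip.get_image(name): name is "side" or "top" or "wrist"; returns a dict with "color" (420x560x3 uint8, red, green, blue), "intrinsics" (3x3 intrinsics, pixels), "distortion" ([k1, k2, p1, p2, k3] as OpenCV has them; the pictures are not rectified), "R" (3x3) and "t" (3): a world point X has camera coordinates R X + t. Camera axes: x right, y down, z forward; pixel columns grow to the right and rows downward; lengths in m; the calibration is good to about 2 mm. A picture is of the moment at which its call begins. There is no depth.
- manip.hand_in(): hands the job in, once; it reports no verdict.
Trained networks look in the newest picture that a camera, given by its name, has taken for a name from the list of things; names that differ only in an ending like _2 or _b are one class to them, and where a whole thing is asked for, a point or a joint stands for the part that bears it (a point fixed in the world has none). Each returns a list of dicts, best first, with "confidence" (0 to 1); they miss things now and then, are a little off and sometimes report something else, mostly with a low value. They report only what shows in the picture. A call takes as long as a camera call. They do not tell look-alikes from the thing itself.
- manip.regions_of(camera, target): "pixels" (420x560 bool, what is visible of it) and "pixel" ([column, row] in pixels, amid what is visible of it).
- manip.mark_of(camera, target): "pixel" ([column, row] in pixels: a listed point, or the origin of a listed thing).
The state is a dict: "clock": time; "q": joint angles; "qd": joint speeds; "joint_torque": joint torques, N m; "ee_pos": TCP position; "orientation": TCP orientation; "force": force on the tool from outside, world axes, zero at the start; "torque": the same for the moment, N m; "gripper_width": opening from 0.0 (shut) to 1.0 (fully open).
Only numpy, scipy, OpenCV 4.12 (cv2) and the standard library are available. Lean on these libraries where they do the work, as an engineer would, in place of code of your own. Each camera call takes 0.05 s, during which the arm holds its last target. There are 200 camera calls.

TASK

Lock the tilted spindle of the bench rotator. Fit the larger open-jawed spanner down over the square of the spindle, with its handle on the uphill side of the stop pin, so that the pin keeps the spindle from turning; then swing the lever of the locknut clockwise (seen from above) until it comes up tight against its stop. At the end let go with the spanner left on the square, the nut tight and the spindle still facing as it was found (within about 20 degrees), and do not knock over the jar, the bottle or the beaker.

Things in the scene. Friction and masses are not known exactly. Their poses are not given: they have to be found in the camera images.
- rotator: The fixed bench rotator; origin under it on the bench, z vertical, x to its back, y to its left. The steel spindle leans 30 deg from vertical toward its front (-x), which looks to the robot's right. A collar 54 mm across on the spindle carries the fitted spanner; under it is the dark hexagonal locknut, 60 mm across flats, with its lever. A motor box 128 mm high stands 100 to 170 mm behind the origin
- square (a point): Centre of the spindle's 32 mm square end, at half the thickness of a fitted spanner. Frame turns with the spindle: z up along its leaning axis, x uphill (roughly to the robot's left), y level, roughly toward the robot; flats face x and y. The square stands from 8 mm below this point (the collar) to 20 mm above, then an 11 mm high cone
- spindle (a joint): Turn of the spindle, rad, counter-clockwise from above, endless; 0 is its setting, flats in line with the rotator; it starts within 0.04 of 0. Friction only 0.12 N m: the locknut drags it along clockwise unless a spanner holds it; with the spanner bearing on the pin it comes to rest near -0.22
- locknut (a joint): Turn of the locknut relative to the spindle, rad, growing clockwise seen from above; starts loose at 0.3 to 0.9; hard stop, jammed tight, at 1.8. Stiff all the way: 0.45 N m, about 4 N at the knob; stays where it is left
- lever_knob (a point): Grip point of the upright black knob at the lever's end: a cylinder 20 mm across, parallel to the spindle, its top 20 mm above this point; the lever's top face is 26 mm below. It runs on a circle of 110 mm radius about the spindle's axis, in the plane 4 mm above the point square, from the downhill side round to the side nearest the robot. Fixed to the lever; may turn in the fingers. Frame turns with the nut
- stop_pin (a point): Top of the fixed steel stop pin, on the side far from the robot: 12 mm across, parallel to the spindle, 125 mm along -y and 23 mm downhill (-x of square) of the spindle's axis; top 15 mm above the point square. Frame as the rotator's. Uphill of it a rest, 14 mm wide, level with the collar, carries the fitted spanner's tail, 7 mm clear of the pin until clockwise drag brings it there
- spanner_grip (a point): Centre of the larger spanner's black grip, 26 mm wide (x), 60 long (y), 32 thick (z); underside on the bench, 16 mm below. +y points to the jaw, z up. Spanner 178 mm long, about 260 g, lying loose, jaw roughly toward the robot. Its steel tail, 20 mm wide and 12 thick along the underside, ends 79 mm behind this point; balance point about 20 mm ahead of it
- spanner_jaw (a point): Centre of the larger spanner's jaw, 75 mm ahead of its grip's centre and 8 mm above the underside; same frame. Two straight prongs 44 mm long, 16 thick, gap 36 mm, 62 mm over both, open to +y. It meets the point square, axes alike, when the spanner is fitted; about 4 mm of play along y
- spanner: The whole larger spanner; frame as its grip's, origin on the underside, 16 mm below the grip's centre
- small_spanner_grip (a point): Grip centre of the smaller spanner: same grip, but a jaw gap of only 22 mm (44 mm over the prongs), too small for the square. The two lie side by side, either one on the left
- jar: Bystander: squat amber jar, 56 mm across, 55 high, origin at its foot, near the robot, before the rotator
- bottle: Bystander: white bottle with red cap, 54 mm across, 130 high, origin at its foot, far right
- beaker: Bystander: empty glass beaker, 70 mm across, 85 high, origin at its foot, to the left
There are look-alikes about, which are no part of the job. Leave any orange look-alike of the spanner alone.

How it is judged:
By the outcome, as a careful person would: the job done as asked, in the order asked, and still so for the second after the job is handed in, with the robot touching nothing.
It also fails if it takes over 59 s, if anything falls off the work surface, if the arm or the gripper's body presses on something with over 40 N, if the wrist force passes 120 N, or if a joint passes its speed limit or range.

## Working session

There is one attempt and no reset: what is moved stays moved. The work goes in short steps, Python scripts to look and compute and a shell command to move; the robot and the scene stay as the last step left them, time stands still between calls to the robot, and variables do not carry over. Pictures are saved under pics/ and viewed, about 8 in all and at most 12, crops included, and the job is handed in when it is done.

```bash
ls; mkdir -p pics
cat > h.py <<'E'
import numpy as np, cv2, json
from cell import manip
from scipy.spatial.transform import Rotation as Ro
def save(im,name,crop=None,scale=1):
    c=im["color"][:,:,::-1]
    if crop: c=c[crop[1]:crop[3],crop[0]:crop[2]]
    cv2.imwrite("pics/"+name+".png",cv2.resize(c,None,fx=scale,fy=scale,interpolation=cv2.INTER_CUBIC))
def ray(im,px):
    u=cv2.undistortPoints(np.array([[px]],float),np.array(im["intrinsics"]),np.array(im["distortion"]))[0,0]
    R=np.array(im["R"]);t=np.array(im["t"])
    return -R.T@t, R.T@np.array([u[0],u[1],1.])
def onz(im,px,z):
    o,d=ray(im,px); return o+d*(z-o[2])/d[2]
def tri(obs):
    A=np.zeros((3,3));b=np.zeros(3);L=[]
    for im,px in obs:
        o,d=ray(im,px);d=d/np.linalg.norm(d);P=np.eye(3)-np.outer(d,d);A+=P;b+=P@o;L.append((o,P))
    x=np.linalg.solve(A,b); return x,[np.linalg.norm(P@(x-o)) for o,P in L]
def proj(im,X):
    p,_=cv2.projectPoints(np.array(X,float).reshape(-1,3),cv2.Rodrigues(np.array(im["R"]))[0],np.array(im["t"]),np.array(im["intrinsics"]),np.array(im["distortion"]))
    return p[:,0]
def pose():
    s=manip.read_state(); return np.array(s["ee_pos"]),Ro.from_euler("xyz",s["orientation"])
E
python3 - <<'E'
from h import *
I={}
for c in("side","top"):
    I[c]=manip.get_image(c);save(I[c],c+"1",scale=1.4)
    for n in["square","lever_knob","stop_pin","rotator","spanner_grip","spanner_jaw","small_spanner_grip","jar","bottle","beaker"]:
        m=manip.mark_of(c,n); print(c,n,[(np.round(x["pixel"]).tolist(),round(x["confidence"],2),np.round(onz(I[c],x["pixel"],.016 if 'grip' in n else .008 if 'jaw' in n else 0),3).tolist()) for x in m[:4]])
s=manip.read_state();print(s["clock"],s["ee_pos"],s["orientation"])
E
```

```text
pics
side square [([254.0, 244.0], 0.96, [0.638, -0.09, 0.0])]
side lever_knob []
side stop_pin [([216.0, 270.0], 0.77, [0.726, 0.021, 0.0]), ([321.0, 264.0], 0.65, [0.43, -0.052, 0.0])]
side rotator [([265.0, 287.0], 0.78, [0.578, 0.054, 0.0]), ([318.0, 209.0], 0.59, [0.464, -0.263, 0.0])]
side spanner_grip [([295.0, 215.0], 0.74, [0.531, -0.214, 0.016]), ([362.0, 141.0], 0.73, [0.338, -0.608, 0.016]), ([359.0, 182.0], 0.58, [0.34, -0.396, 0.016])]
side spanner_jaw [([346.0, 133.0], 0.95, [0.402, -0.657, 0.008]), ([316.0, 208.0], 0.71, [0.47, -0.26, 0.008]), ([377.0, 196.0], 0.69, [0.276, -0.347, 0.008])]
side small_spanner_grip [([301.0, 178.0], 0.87, [0.534, -0.383, 0.016]), ([244.0, 229.0], 0.55, [0.675, -0.129, 0.016])]
side jar [([321.0, 264.0], 0.71, [0.431, -0.049, 0.0])]
side bottle [([216.0, 219.0], 0.59, [0.774, -0.167, 0.0])]
side beaker [([303.0, 380.0], 0.82, [0.437, 0.311, 0.0])]
top square []
top lever_knob [([252.0, 181.0], 0.72, [0.674, -0.038, 0.0])]
top stop_pin [([185.0, 169.0], 0.6, [0.708, 0.175, 0.0]), ([307.0, 230.0], 0.51, [0.528, -0.213, 0.0])]
top rotator 
[... 228 characters left out ...]
3, [0.52, -0.215, 0.016])]
top spanner_jaw [([444.0, 274.0], 0.9, [0.401, -0.637, 0.008]), ([256.0, 260.0], 0.71, [0.429, -0.06, 0.008]), ([325.0, 246.0], 0.58, [0.478, -0.269, 0.008]), ([350.0, 314.0], 0.57, [0.276, -0.348, 0.008])]
top small_spanner_grip [([359.0, 232.0], 0.75, [0.525, -0.371, 0.016]), ([187.0, 169.0], 0.67, [0.706, 0.164, 0.016])]
top jar [([255.0, 260.0], 0.77, [0.429, -0.055, 0.0]), ([186.0, 166.0], 0.7, [0.717, 0.171, 0.0])]
top bottle [([295.0, 153.0], 0.89, [0.766, -0.171, 0.0]), ([219.0, 199.0], 0.67, [0.614, 0.064, 0.0])]
top beaker [([139.0, 256.0], 0.87, [0.429, 0.306, 0.0])]
1.1 [0.11596648 0.51203821 0.22675711] [-3.14159066e+00 -4.79640473e-05  1.34802718e+00]
```

View pics/side1.png

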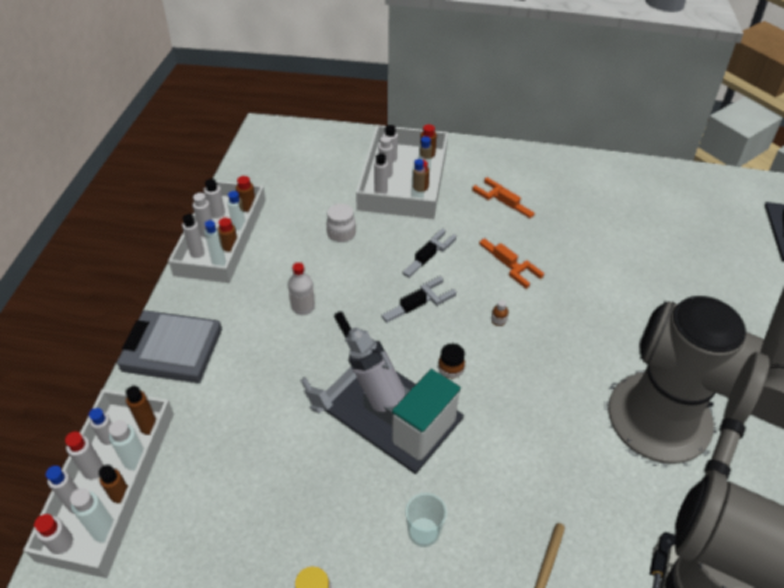

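View pics/top1.png

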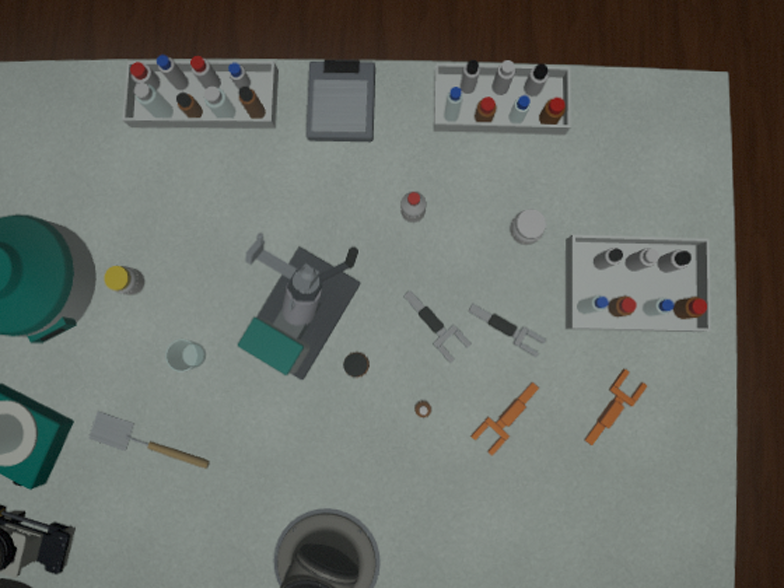

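The top view shows the larger spanner (wide jaw) at about (432,325)/1.4 and the smaller one at (505,325)/1.4. The rotator leans to the upper right, its knob is at (351,255)/1.4, the pin at (257,240)/1.4 and the jar at (356,364)/1.4. In the side view the knob is at (343,322)/1.4. Next I fit the rotator's pose.

```bash
cat > fit.py <<'E'
from h import *
from scipy.optimize import least_squares
def frame(yaw):
    # square frame at spindle 0: rotator yaw, leaning 30deg toward -x
    return Ro.from_euler("z",yaw)*Ro.from_euler("y",-np.pi/6)
PIN=np.array([-.023,-.125,.015])
def knob(phi): return np.array([.11*np.cos(phi),.11*np.sin(phi),.004])
def model(p):
    S=p[:3];F=frame(p[3]);return dict(square=S,stop_pin=S+F.apply(PIN),lever_knob=S+F.apply(knob(p[4])))
def fit(obs,p0):
    def r(p):
        m=model(p); return np.concatenate([(proj(im,m[n])[0]-px)*w for im,n,px,w in obs])
    s=least_squares(r,p0,loss="soft_l1",f_scale=2.); return s.x,r(s.x)
E
python3 - <<'E'
from fit import *
I={c:manip.get_image(c) for c in("side","top")}
obs=[(I["side"],"square",[254,244],1),(I["side"],"stop_pin",[216,270],1),(I["top"],"stop_pin",[185,169],1),(I["side"],"lever_knob",[244,230],1),(I["top"],"lever_knob",[252,181],1)]
print(tri([(I["side"],[216,270]),(I["top"],[185,169])]),tri([(I["side"],[244,230]),(I["top"],[252,181])]))
p,r=fit(obs,[.62,0,.15,2.45,3.0]); print(p,r.round(1)); 
print({k:v.round(3) for k,v in model(p).items()})
for n in("side","top"): print(n,proj(I[n],np.array(list(model(p).values()))).round(0).tolist())
F=frame(p[3]);print(F.as_matrix().round(3))
for a in("spanner_grip","spanner_jaw"):
    for x,y in zip(manip.mark_of("side",a),manip.mark_of("top",a)): pass
g=tri([(I["side"],[295,215]),(I["top"],[311,227])]);j=tri([(I["side"],[316,208]),(I["top"],[325,246])]);print(g,j)
E
```

```text
(array([0.68175778, 0.13567383, 0.16756376]), [np.float64(0.002339018925848703), np.float64(0.002339018925848436)]) (array([ 0.65614487, -0.04781209,  0.11211807]), [np.float64(0.0019626282525627755), np.float64(0.001962628252562758)])
[0.60291662 0.03669188 0.16278751 2.67333892 2.65604524] [ 1.9  0.5  0.2  0.9  0.2 -1.4 -1.  -1.5 -0.   0.2]
{'square': array([0.603, 0.037, 0.163]), 'stop_pin': array([0.684, 0.136, 0.164]), 'lever_knob': array([ 0.657, -0.048,  0.118])}
side [[256.0, 245.0], [216.0, 271.0], [243.0, 229.0]]
top [[219.0, 197.0], [185.0, 168.0], [252.0, 181.0]]
[[-0.773 -0.451  0.446]
 [ 0.391 -0.892 -0.226]
 [ 0.5    0.     0.866]]
(array([ 0.5338132 , -0.22503816,  0.00205941]), [np.float64(0.0018772202933017427), np.float64(0.0018772202933017748)]) (array([ 0.47424722, -0.26967212, -0.00202441]), [np.float64(0.0042795543686258404), np.float64(0.004279554368625808)])
```

```bash
cat >> h.py <<'E'
def down(yaw): return Ro.from_euler("xyz",[np.pi,0,yaw])
def delta(P,R,fromp=None):
    p,r=fromp or pose()
    return (r.inv().apply(np.array(P)-p)*100).round(2).tolist(),(r.inv()*R).as_rotvec().round(3).tolist()
E
python3 - <<'E'
from h import *
im=manip.get_image("wrist");p,r=pose()
R=np.array(im["R"]);C=-R.T@np.array(im["t"])
print("cam in tool",r.inv().apply(C-p).round(3),"cam axes in tool",(r.inv().as_matrix()@R.T).round(2).tolist(),im["intrinsics"])
print(delta([.48,.06,.36],down(0.1)))
E
```

```text
cam in tool [-0.    -0.079 -0.156] cam axes in tool [[1.0, 0.0, -0.0], [-0.0, 0.96, 0.29], [0.0, -0.29, 0.96]] [[371.60732845   0.         271.59534628]
 [  0.         371.60732845 207.67199113]
 [  0.           0.           1.        ]]
([-36.05, 45.49, -13.33], [-0.0, -0.0, 1.248])
```

```bash
python3 -m inch '[[-4,4.6,-1.5,0,0,0.12,-1],[-7,9,-3,0,0,0.25,-1],[-11,13,-4,0,0,0.37,-1],[-14,18,-5.5,0,0,0.5,-1],[-18,22,-7,0,0,0.62,-1],[-21,27,-8,0,0,0.75,-1],[-25,31,-9,0,0,0.87,-1],[-29,36,-11,0,0,1.0,-1],[-33,42,-12,0,0,1.12,-1],[-37,50,-13,0,0,1.25,-1]]'
python3 - <<'E'
from h import *
print(delta([.56,.04,.36],down(.1)))
E
```

```text
clock: 2.28
ee_pos: [0.373, 0.1956, 0.3199]
orientation: [-3.141, -0.001, 0.097]
force: [1.0, 0.9, 1.0]
gripper_width: 1.002
([17.11, 17.29, -4.0], [-0.0, -0.001, -0.003])
```

```bash
python3 -m inch '[[3,3,-0.8,0,0,0,-1],[5,5,-1.5,0,0,0,-1],[8,8,-2,0,0,0,-1],[10,10,-3,0,0,0,-1],[13,13,-3.5,0,0,0,-1],[15,15,-4,0,0,0,-1],[17,17,-4,0,0,0,-1],[17,17,-4,0,0,0,-1],[17,17,-4,0,0,0,-1],[17,17,-4,0,0,0,-1]]'
python3 - <<'E'
from fit import *
im=manip.get_image("wrist");save(im,"w1",scale=1.4)
p=[.603,.037,.163,2.673,2.656]
print(proj(im,np.array(list(model(p).values()))).round(0).tolist())
for n in["square","lever_knob","stop_pin","rotator"]:
    print(n,[(np.round(x["pixel"],1).tolist(),round(x["confidence"],2)) for x in manip.mark_of("wrist",n)[:3]])
E
```

```text
clock: 3.12
ee_pos: [0.5585, 0.0461, 0.3585]
orientation: [-3.141, 0.001, 0.103]
force: [-0.9, 0.2, -0.5]
gripper_width: 1.002
[[316.0, 193.0], [421.0, 97.0], [347.0, 258.0]]
square [([313.5, 188.0], 0.81)]
lever_knob [([341.8, 254.3], 0.77)]
stop_pin [([419.6, 96.9], 0.9)]
rotator [([291.6, 151.7], 0.79), ([421.3, 99.2], 0.15)]
```

View pics/w1.png

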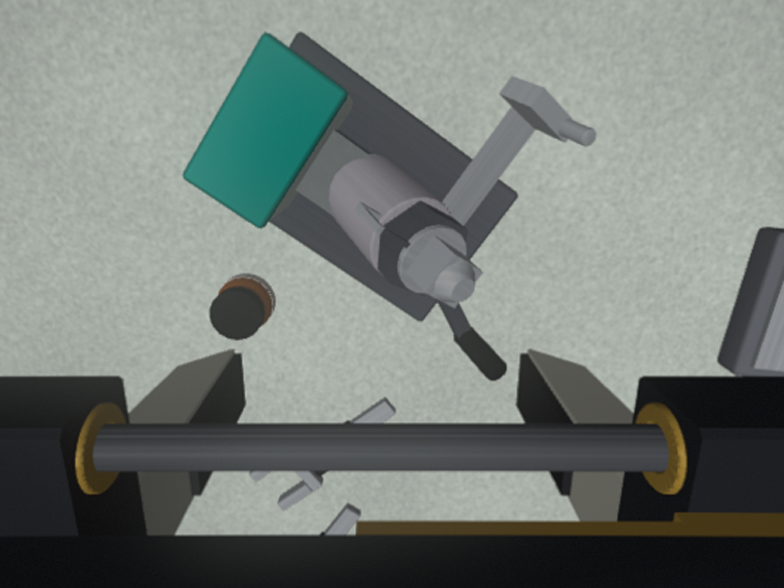

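The wrist view shows the square near (438,262)/1.4, the pin tip at (588,136)/1.4, the knob at (480,355)/1.4 and the green box-top corners. I refine the fit with these.

Run:
```python
from fit import *
I={c:manip.get_image(c) for c in("side","top","wrist")}
im=I["wrist"]
c=[onz(im,np.array(q)/1.4,.128)[:2] for q in[(265,33),(347,95),(262,227),(185,178)]]
for a,b in((1,0),(2,3),(1,2),(0,3)): d=c[b]-c[a];print(np.linalg.norm(d).round(3),np.arctan2(d[1],d[0]).round(3))
obs=[(I["side"],"square",[254,244],1),(I["side"],"stop_pin",[216,270],1),(I["top"],"stop_pin",[185,169],1),(I["side"],"lever_knob",[244,230],1),(I["top"],"lever_knob",[252,181],1),
(im,"square",[313.5,188],1),(im,"lever_knob",[341.8,254.3],1),(im,"stop_pin",[419.6,96.9],1)]
p,r=fit(obs,[.62,0,.15,2.6,3.0]); print(p.round(4),r.round(1)); print({k:v.round(3) for k,v in model(p).items()})
# spanner fine: next pose above
g=np.array([.531,-.222]);y=np.array([.476,-.268])-g;a=np.arctan2(y[1],y[0]);print("spanner y ang",a)
yaw=a+np.pi/2;print(yaw,delta([*g,.16],down(yaw)))
```

```text
0.067 2.625
0.064 2.656
0.113 -2.081
0.115 -2.059
[0.6008 0.0402 0.1601 2.6382 2.667 ] [ 2.5  2.4 -0.2  1.6  0.2 -1.7  0.4  0.  -0.8  1.8 -0.3  1.2  0.9  0.6
  0.3 -0.3]
{'square': array([0.601, 0.04 , 0.16 ]), 'stop_pin': array([0.685, 0.136, 0.162]), 'lever_knob': array([ 0.652, -0.046,  0.115])}
spanner y ang -2.445068665005453
-0.8742723382105564 ([-5.54, 26.39, 19.91], [-0.0, -0.001, 0.978])
```

```bash
python3 -m inch '[[-0.5,3.5,0,0,0,0.12,-1],[-1,7,1,0,0,0.24,-1],[-1.5,10.5,3,0,0,0.36,-1],[-2,14,5.5,0,0,0.48,-1],[-3,17,8,0,0,0.6,-1],[-4,20,11,0,0,0.72,-1],[-5,23,14,0,0,0.84,-1],[-5.5,26.4,17,0,0,0.96,-1],[-5.5,26.4,20,0,0,0.98,-1],[-5.5,26.4,20,0,0,0.98,-1]]'
python3 - <<'E'
from h import *
im=manip.get_image("wrist");save(im,"w2",scale=1.4)
for n,z in(("spanner_grip",.016),("spanner_jaw",.008),("small_spanner_grip",.016)):
    print(n,[(np.round(x["pixel"],1).tolist(),round(x["confidence"],2),onz(im,x["pixel"],z).round(4).tolist()) for x in manip.mark_of("wrist",n)[:3]])
E
```

```text
clock: 4.35
ee_pos: [0.5276, -0.2227, 0.1524]
orientation: [3.137, 0.011, -0.881]
force: [0.1, 0.5, -1.2]
gripper_width: 0.996
spanner_grip [([266.2, 184.8], 0.75, [0.5309, -0.2131, 0.016])]
spanner_jaw []
small_spanner_grip []
```

View pics/w2.png

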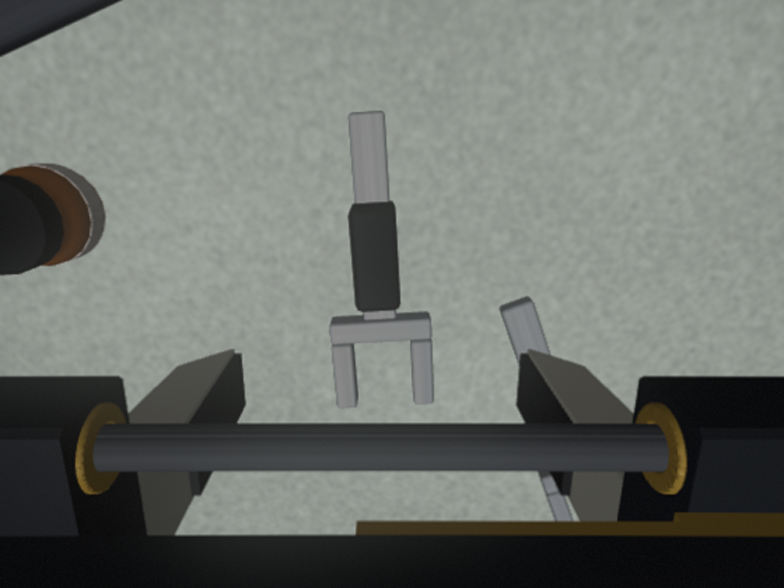

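The larger spanner lies clear between the fingers' view: tail end at (366,113)/1.4, grip (373,203)-(378,308)/1.4, prong tips at (346,404) and (423,402)/1.4.

Run:
```python
from h import *
im=manip.get_image("wrist")
t=onz(im,np.array((366.5,112.5))/1.4,.012);l=onz(im,np.array((346,403))/1.4,.016);r=onz(im,np.array((423,401))/1.4,.016)
m=(l+r)/2;y=(m-t)[:2];L=np.linalg.norm(y);y/=L;a=np.arctan2(y[1],y[0])
print("len",L,"prong c-c",np.linalg.norm(l-r),"ang",a)
g=t[:2]+y*.079+y*(L-.178)/2;print("grip",g)
g1=[onz(im,np.array(q)/1.4,.032)[:2] for q in((350,203),(394,202),(356,306),(399,305))];print("grip by top",np.mean(g1,0))
yaw=a+np.pi/2;print(yaw,delta([*g,.060],down(yaw)),delta([*g,.004],down(yaw)))
```

```text
len 0.17752304095288504 prong c-c 0.04979163644063267 ang -2.386659431012173
grip [ 0.53968821 -0.21326299]
grip by top [ 0.5412459  -0.21185775]
-0.8158631042172764 ([-0.26, -1.06, 10.14], [-0.002, -0.004, -0.059]) ([-0.28, -1.05, 15.74], [-0.002, -0.004, -0.059])
```

```bash
python3 -m inch '[[-0.3,-0.3,3,0,0,-0.06,-1],[-0.3,-0.3,6,0,0,-0.06,-1],[-0.3,-0.3,9,0,0,-0.06,-1],[-0.3,-0.3,12,0,0,-0.06,-1],[-0.3,-0.3,14,0,0,-0.06,-1],[-0.3,-0.3,15.4,0,0,-0.06,-1],[-0.3,-0.3,15.5,0,0,-0.06,-1],[-0.3,-0.3,15.5,0,0,-0.06,-1],[-0.3,-0.3,15.5,0,0,-0.06,1],[-0.3,-0.3,15.5,0,0,-0.06,1]]' 50
python3 -m inch '[[0,0,0,0,0,0,1],[0,0,0,0,0,0,1],[0,0,0,0,0,0,1],[0,0,0,0,0,0,1],[0,0,-2,0,0,0,1],[0,0,-5,0,0,0,1],[0,0,-9,0,0,0,1],[0,0,-13,0,0,0,1],[0,0,-17,0,0,0,1],[0,0,-20,0,0,0,1]]'
python3 - <<'E'
from h import *
im=manip.get_image("wrist");save(im,"w3",scale=1.0)
print(pose()[0],pose()[1].as_euler("xyz"))
E
```

```text
clock: 5.43
ee_pos: [0.5332, -0.2186, 0.0058]
orientation: [-3.14, -0.004, -0.816]
force: [-0.4, -0.5, 0.6]
gripper_width: 0.902
clock: 6.27
ee_pos: [0.5322, -0.2185, 0.2075]
orientation: [-3.14, -0.003, -0.817]
force: [0.8, -1.2, 0.9]
gripper_width: 0.18
[ 0.53446787 -0.2197059   0.21320085] [-3.13768837 -0.01234833 -0.81693916]
```

View pics/w3.png

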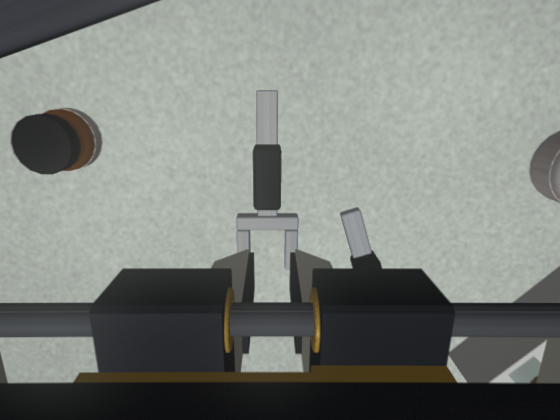

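The spanner was not lifted because the fingers had not finished closing. It still lies on the bench, tail end at (267,91), prong tips at (243,267)/(291,267). I measure it again and retry.

Run:
```python
from h import *
im=manip.get_image("wrist")
t=onz(im,(267,91),.012)
cl=onz(im,(237.5,214),.016);cr=onz(im,(297.5,213.5),.016)
m=(cl+cr)/2;y=(m-t)[:2];L=np.linalg.norm(y);y/=L;a=np.arctan2(y[1],y[0])
print(L,"width",np.linalg.norm(cl-cr),"ang",a)
g=t[:2]+y*.079;print("grip",g)
g1=[onz(im,q,.032)[:2] for q in((254,146),(280,146),(254,208),(281,208))];print("grip by top",np.mean(g1,0), np.linalg.norm(g1[0]-g1[1]))
yaw=a+np.pi/2;gg=g+.008*y;print(yaw,delta([*gg,.006],down(yaw)))
```

```text
0.1167865856038981 width 0.059859400795044176 ang -2.386208121587515
grip [ 0.53627657 -0.21634436]
grip by top [ 0.53784886 -0.21470004] 0.023461005375413922
-0.8154117947926185 ([-0.32, 0.5, 20.4], [-0.003, -0.011, -0.002])
```

```bash
python3 -m inch '[[-0.3,0.4,3,0,0,0,-1],[-0.3,0.4,7,0,0,0,-1],[-0.3,0.4,11,0,0,0,-1],[-0.3,0.4,12,0,0,0,-1],[-0.3,0.4,13,0,0,0,-1],[-0.3,0.4,14,0,0,0,-1],[-0.3,0.4,15,0,0,0,-1],[-0.3,0.4,17,0,0,0,-1],[-0.3,0.4,19,0,0,0,-1],[-0.3,0.4,20,0,0,0,-1]]' 50
python3 -m inch '[[0,0,0,0,0,0,1],[0,0,0,0,0,0,1],[0,0,0,0,0,0,1],[0,0,0,0,0,0,1],[0,0,0,0,0,0,1],[0,0,0,0,0,0,1],[0,0,0,0,0,0,1],[0,0,0,0,0,0,1],[0,0,0,0,0,0,1],[0,0,0,0,0,0,1]]'
```

```text
clock: 7.2
ee_pos: [0.5268, -0.2187, 0.0028]
orientation: [-3.142, 0.0, -0.817]
force: [-1.2, -0.5, 0.1]
gripper_width: 0.766
clock: 8.03
ee_pos: [0.5269, -0.2188, 0.004]
orientation: [-3.141, -0.0, -0.817]
force: [-1.0, 0.3, 2.2]
gripper_width: 0.281
```

```bash
cat >> fit.py <<'E'
P0=[.6008,.0402,.1601,2.638,2.667]
def tcp_target(p,off,up=0.,dy=-.0654,dz=-.004):
    F=frame(p[3]); return np.array(p[:3])+F.apply([off[0],dy+off[1],dz+up]), F*Ro.from_euler("y",np.pi)
E
python3 - <<'E'
from fit import *
P,R=tcp_target(P0,(0,0),.07);print(P,R.as_euler("xyz"))
print(delta(P,R)); p,r=pose(); print((R*r.inv()).as_rotvec())
E
```

```text
[0.66126362 0.0815559  0.21725768] [-3.14159265  0.52359878 -0.50359265]
([-12.7, -30.36, -21.32], [-0.082, -0.519, -0.306])
[0.32241278 0.41542071 0.30625844]
```

```bash
python3 -m inch '[[0,0,-2,0,0,0,1],[0,0,-6,0,0,0,1],[0,0,-10,0,0,0,1],[0,0,-14,0,0,0,1],[0,-1,-18,0,0,0,1],[-1,-4,-21,0,0,0,1],[-2,-7,-24,-0.01,-0.06,-0.04,1],[-4,-10,-26,-0.02,-0.13,-0.08,1],[-5,-13,-26,-0.03,-0.2,-0.12,1],[-7,-16,-26,-0.04,-0.27,-0.16,1]]' 55
python3 -m inch '[[0,0,0,0,0,0,1],[0,0,0,0,0,0,1],[0,0,0,0,0,0,1],[0,0,0,0,0,0,1],[0,0,0,0,0,0,1],[0,0,0,0,0,0,1],[0,0,0,0,0,0,1],[0,0,0,0,0,0,1],[0,0,0,0,0,0,1],[0,0,0,0,0,0,1]]'
python3 - <<'E'
from fit import *
P,R=tcp_target(P0,(0,0),.09)
print(delta(P,R)); print(manip.read_state()["q"])
E
```

```text
clock: 8.87
ee_pos: [0.5969, -0.0575, 0.2656]
orientation: [3.124, 0.271, -0.657]
force: [-0.1, 0.2, -3.2]
gripper_width: 0.282
clock: 9.7
ee_pos: [0.5955, -0.0584, 0.2639]
orientation: [3.123, 0.272, -0.659]
force: [-0.8, 0.1, -2.1]
gripper_width: 0.278
([-1.5, -15.31, 3.18], [-0.042, -0.25, -0.146])
[-0.27111858  0.61914769  1.00026122  0.08637689  1.78081979  0.39215568]
```

```bash
python3 -m inch '[[-0.2,-2,0,0,-0.03,-0.02,1],[-0.4,-4,0.3,-0.01,-0.07,-0.04,1],[-0.6,-6,0.6,-0.02,-0.1,-0.06,1],[-0.8,-8,1,-0.02,-0.13,-0.08,1],[-1,-10,1.5,-0.03,-0.17,-0.1,1],[-1.2,-12,2,-0.03,-0.2,-0.12,1],[-1.4,-14,2.6,-0.04,-0.23,-0.14,1],[-1.5,-15.3,3.2,-0.04,-0.25,-0.146,1],[-1.5,-15.3,3.2,-0.04,-0.25,-0.146,1],[-1.5,-15.3,3.2,-0.04,-0.25,-0.146,1]]'
python3 - <<'E'
from fit import *
for c in("side","top","wrist"):
    im=manip.get_image(c)
    if c!="wrist": save(im,c+"2",crop=(120,110,400,320),scale=2.8)
    else: save(im,c+"4",scale=1.4)
    p,r=pose();J=p+r.apply([0,.0654,-.004])
    print(c,"pred jaw",proj(im,J).round(1),"square",proj(im,P0[:3]).round(1))
    for n in("spanner_jaw","spanner_grip","square"):
        print(n,[(np.round(x["pixel"],1).tolist(),round(x["confidence"],2)) for x in manip.mark_of(c,n)[:4]])
print(delta(*tcp_target(P0,(0,0),.09)),manip.read_state()["q"],manip.read_state()["force"])
E
```

```text
clock: 10.53
ee_pos: [0.67, 0.0773, 0.2326]
orientation: [-3.141, 0.525, -0.503]
force: [-0.5, -1.1, -2.4]
gripper_width: 0.278
side pred jaw [[242.  218.4]] square [[256.5 246.4]]
spanner_jaw [([376.3, 195.4], 0.75), ([248.4, 219.8], 0.66)]
spanner_grip [([362.3, 181.2], 0.82), ([365.5, 141.1], 0.7), ([223.0, 234.2], 0.64), ([243.5, 220.6], 0.63)]
square [([255.3, 245.1], 0.92)]
top pred jaw [[222.9 180.3]] square [[218.3 198.3]]
spanner_jaw [([352.1, 311.9], 0.85), ([447.0, 273.3], 0.78), ([220.1, 183.0], 0.59)]
spanner_grip [([367.8, 294.4], 0.96), ([436.0, 294.7], 0.86), ([295.1, 150.8], 0.45)]
square [([218.0, 197.5], 0.73)]
wrist pred jaw [[268.8 393. ]] square [[269.7 298.6]]
spanner_jaw []
spanner_grip [([273.2, 265.7], 0.89)]
square []
([0.0, -0.0, -0.02], [-0.002, 0.0, 0.001]) [-0.09522791  0.98925373  0.43623462  0.24812392  2.18796101  0.50361873] [ 0.18676111 -0.19250872 -2.32996868]
```

View pics/side2.png

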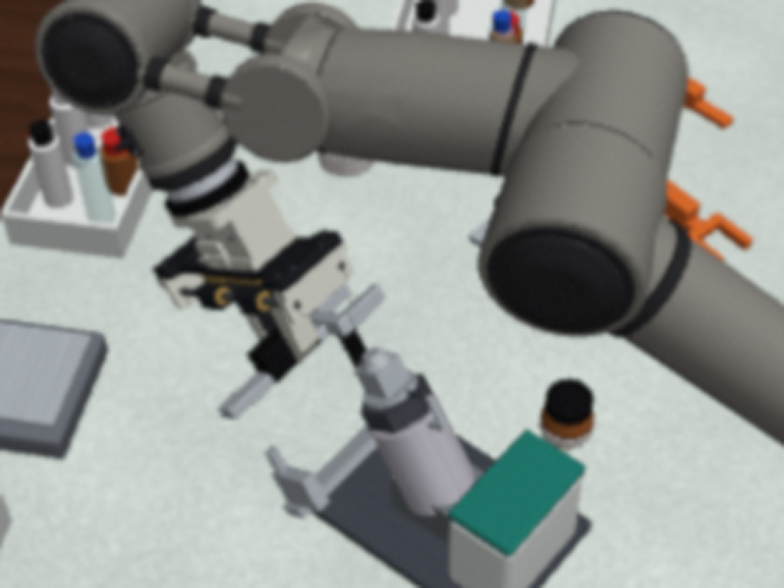

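View pics/wrist4.png

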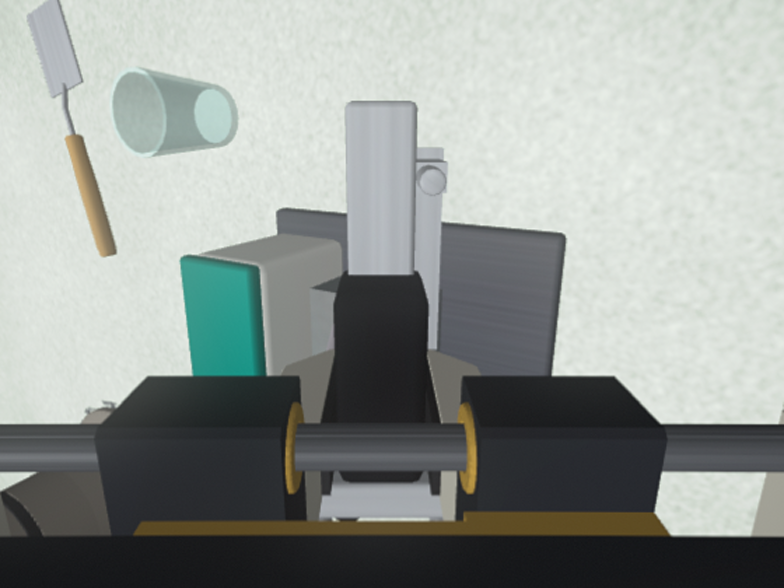

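Side view: the spanner is held level with the collar plane, jaw above the spindle. Wrist view: tail end at (381,102)/1.4 with its sides vertical, pin top at (432,181)/1.4 to the right of the tail (the downhill side), as wanted.

Run:
```python
from fit import *
im=manip.get_image("wrist");p,r=pose()
def ontool(px,zt):
    o,d=ray(im,np.array(px)/1.4);o=r.inv().apply(o-p);d=r.inv().apply(d);return (o+d*(zt-o[2])/d[2]).round(4)
for px in((347,102),(416,102),(381,102)): print("tail end",ontool(px,-.008))
for px in((347,272),(414,272)): print("tail at grip",ontool(px,-.008))
for px in((343,273),(420,273)): print("grip back top",ontool(px,-.028))
m=model(P0);pin=r.inv().apply(m["stop_pin"]-p);print("pin tool",pin,"pred px",proj(im,m["stop_pin"])*1.4,"meas",ontool((432,181),pin[2]))
obs=[]
I={c:manip.get_image(c) for c in("side","top")}
# jaw triangulation and square triangulation
print(tri([(I["side"],(248.4,219.8)),(I["top"],(220.1,183.0))]),"expected",p+r.apply([0,.0654,-.004]))
print(tri([(I["side"],(254.7,244.6)),(I["top"],(218,197.5))]),P0)
```

```text
tail end [-0.0075 -0.0866 -0.008 ]
tail end [ 0.011  -0.0866 -0.008 ]
tail end [ 0.0016 -0.0866 -0.008 ]
tail at grip [-0.0084 -0.0395 -0.008 ]
tail at grip [ 0.0114 -0.0395 -0.008 ]
grip back top [-0.0081 -0.0446 -0.028 ]
grip back top [ 0.0115 -0.0446 -0.028 ]
pin tool [ 0.02304373 -0.05943138  0.07088949] pred px [[430.69075444 179.43061616]] meas [ 0.0236 -0.0588  0.0709]
(array([0.62739784, 0.02400982, 0.24202055]), [np.float64(0.004860576487126103), np.float64(0.00486057648712606)]) expected [0.64010655 0.01856352 0.23773056]
(array([0.6038244 , 0.04028978, 0.16649841]), [np.float64(0.0015518792444538015), np.float64(0.0015518792444537478)]) [0.6008, 0.0402, 0.1601, 2.638, 2.667]
```

```bash
python3 -m inch '[[-0.1,-0.1,1,0,0,0,1],[-0.1,-0.1,2,0,0,0,1],[-0.1,-0.1,3,0,0,0,1],[-0.1,-0.1,4,0,0,0,1],[-0.1,-0.1,4.7,0,0,0,1],[-0.1,-0.1,5.2,0,0,0,1],[-0.1,-0.1,5.4,0,0,0,1],[-0.1,-0.1,5.5,0,0,0,1],[-0.1,-0.1,5.5,0,0,0,1],[-0.1,-0.1,5.5,0,0,0,1]]' 60
python3 - <<'E'
from fit import *
im=manip.get_image("wrist");p,r=pose();save(im,"w5",scale=1.4)
m=model(P0);pin=r.inv().apply(m["stop_pin"]-p);print("pin tool",pin,"pred px",proj(im,m["stop_pin"])*1.4,"net",[(x["pixel"],x["confidence"]) for x in manip.mark_of("wrist","stop_pin")])
print(delta(*tcp_target(P0,(0,0),.0)),manip.read_state()["force"])
E
```

```text
clock: 12.12
ee_pos: [0.6459, 0.0914, 0.1875]
orientation: [-3.139, 0.523, -0.503]
force: [-0.5, -0.3, -3.0]
gripper_width: 0.278
pin tool [ 0.02386759 -0.05834795  0.0162915 ] pred px [[448.67869776 197.73117906]] net [([322.3, 143.7], 0.75)]
([0.08, 0.13, 3.51], [-0.002, -0.001, 0.001]) [ 0.98318561  0.0570747  -2.72313782]
```

View pics/w5.png

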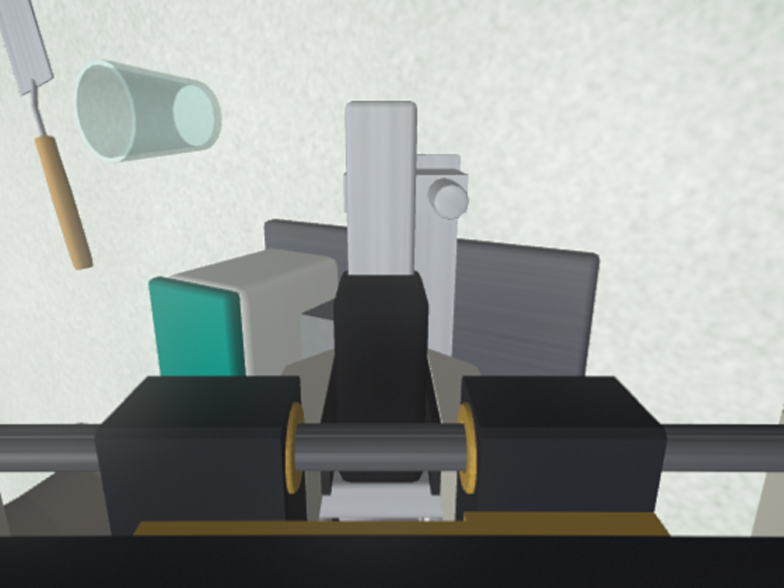

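The pin top is at about (449,198)/1.4, within 1 mm of the prediction, and it sits on the downhill side of the tail. I descend.

```bash
python3 -m inch '[[0,0,0.5,0,0,0,1],[0,0,1,0,0,0,1],[0,0,1.5,0,0,0,1],[0,0,1.9,0,0,0,1],[0,0,2.2,0,0,0,1],[0,0,2.5,0,0,0,1],[0,0,2.8,0,0,0,1],[0,0,3.1,0,0,0,1],[0,0,3.3,0,0,0,1],[0,0,3.3,0,0,0,1]]'
python3 - <<'E'
from fit import *
p,r=pose()
print(delta(*tcp_target(P0,(0,0),.0)),r.inv().apply(manip.read_state()["force"]))
E
```

```text
clock: 13.05
ee_pos: [0.6317, 0.0993, 0.1595]
orientation: [-3.138, 0.522, -0.502]
force: [2.6, 0.1, 0.4]
gripper_width: 0.282
([0.1, 0.13, 0.27], [-0.003, -0.002, 0.001]) [ 1.76188682 -1.38504063 -1.42825316]
```

```bash
python3 -m inch '[[0,0,0.1,0,0,0,1],[0,0,0.2,0,0,0,1],[0,0,0.3,0,0,0,1],[0,0,0.35,0,0,0,1],[0,0,0.4,0,0,0,1],[0,0,0.45,0,0,0,1],[0,0,0.5,0,0,0,1],[0,0,0.5,0,0,0,1],[0,0,0.5,0,0,0,1],[0,0,0.5,0,0,0,1]]'
python3 - <<'E'
from fit import *
p,r=pose()
print(delta(*tcp_target(P0,(0,0),.0)),r.inv().apply(manip.read_state()["force"]))
for c in("wrist","side"):
    im=manip.get_image(c)
    save(im,c+"6",crop=None if c=="wrist" else (180,190,320,295),scale=1.4 if c=="wrist" else 5)
E
```

```text
clock: 13.88
ee_pos: [0.6317, 0.0995, 0.1593]
orientation: [-3.134, 0.514, -0.502]
force: [10.4, -5.2, 19.7]
gripper_width: 0.277
([0.09, 0.15, 0.25], [-0.006, -0.01, 0.002]) [  0.48222504  -0.62957824 -22.83323644]
```

View pics/side6.png

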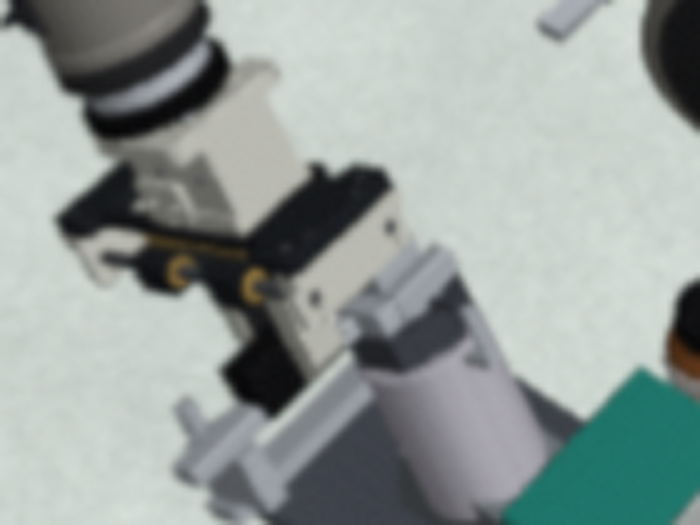

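The jaw sits round the square on the collar at about (400,300) in the crop. The tail is on the rest with the pin beside it, and the axial contact force is 20 N. I ease off, release and retreat.

```bash
python3 -m inch '[[0,0,-0.2,0,0,0,1],[0,0,-0.3,0,0,0,0.2],[0,0,-0.3,0,0,0,-0.2],[0,0,-0.3,0,0,0,-0.4],[0,0,-0.3,0,0,0,-0.4],[0,0,-0.3,0,0,0,-0.4],[0,0,-0.3,0,0,0,-0.4],[0,0,-0.3,0,0,0,-0.4],[0,0,-0.5,0,0,0,-0.4],[0,0,-1,0,0,0,-0.4]]'
python3 -m inch '[[0,0,-1,0,0,0,-0.4],[0,0,-2,0,0,0,-0.4],[0,0,-3,0,0,0,-0.4],[0,0,-5,0,0,0,-0.4],[0,0,-7,0,0,0,-0.4],[0,0,-9,0,0,0,-0.4],[0,0,-11,0,0,0,-0.4],[0,0,-11,0,0,0,-0.4],[0,0,-11,0,0,0,-0.4],[0,0,-11,0,0,0,-0.4]]'
python3 - <<'E'
from fit import *
obs=[]
for c in("wrist","top","side"):
    im=manip.get_image(c); print(c)
    if c=="wrist": save(im,"w7",scale=1.4)
    for n in("lever_knob","square","stop_pin","spanner_jaw","spanner_grip"):
        print(n,proj(im,model(P0)[n]).round(0).tolist() if n in model(P0) else "",[(np.round(x["pixel"],1).tolist(),round(x["confidence"],2)) for x in manip.mark_of(c,n)[:4]])
p=P0;F=frame(p[3]);ph=p[4];R=F*Ro.from_euler("z",ph-np.pi/2)*Ro.from_euler("y",np.pi)
R2=F*Ro.from_euler("z",ph+np.pi/2)*Ro.from_euler("y",np.pi)
K=model(p)["lever_knob"]
for RR in(R,R2): print(delta(K+F.apply([0,0,.07]),RR))
print(manip.read_state()["q"])
E
```

```text
clock: 14.82
ee_pos: [0.6331, 0.0985, 0.1626]
orientation: [-3.14, 0.525, -0.503]
force: [0.8, 0.6, 0.2]
gripper_width: 0.703
clock: 15.65
ee_pos: [0.6811, 0.0718, 0.2566]
orientation: [-3.141, 0.526, -0.503]
force: [-0.6, -0.5, 0.7]
gripper_width: 0.7
wrist
lever_knob [[389.0, 341.0]] []
square [[271.0, 284.0]] [([273.2, 285.5], 0.9)]
stop_pin [[305.0, 126.0]] [([307.4, 125.6], 0.89)]
spanner_jaw  []
spanner_grip  [([278.1, 199.7], 0.56)]
top
lever_knob [[251.0, 183.0]] [([250.5, 182.4], 0.73)]
square [[218.0, 198.0]] [([218.1, 200.0], 0.47), ([256.4, 260.3], 0.41)]
stop_pin [[185.0, 167.0]] []
spanner_jaw  [([351.1, 308.7], 0.74), ([447.7, 275.6], 0.61)]
spanner_grip  [([366.4, 295.3], 0.82), ([433.9, 293.5], 0.82)]
side
lever_knob [[244.0, 230.0]] [([247.5, 227.0], 0.81)]
square [[257.0, 246.0]] [([256.7, 246.1], 0.57)]
stop_pin [[216.0, 272.0]] [([217.0, 271.7], 0.76)]
spanner_jaw  [([379.2, 197.1], 0.83), ([256.9, 249.1], 0.78), ([347.6, 133.2], 0.72)]
spanner_grip  [([236.1, 259.4], 0.93), ([361.1, 181.4], 0.9), ([364.4, 141.1], 0.52), ([219.3, 216.6], 0.17)]
([9.87, 11.68, 3.84], [-0.002, -0.001, -1.096])
([9.87, 11.68, 3.84], [-0.001, 0.002, 2.046])
[-0.10017338  1.05032522  0.24389341  0.27283279  2.31627942  0.5410256 ]
```

View pics/w7.png

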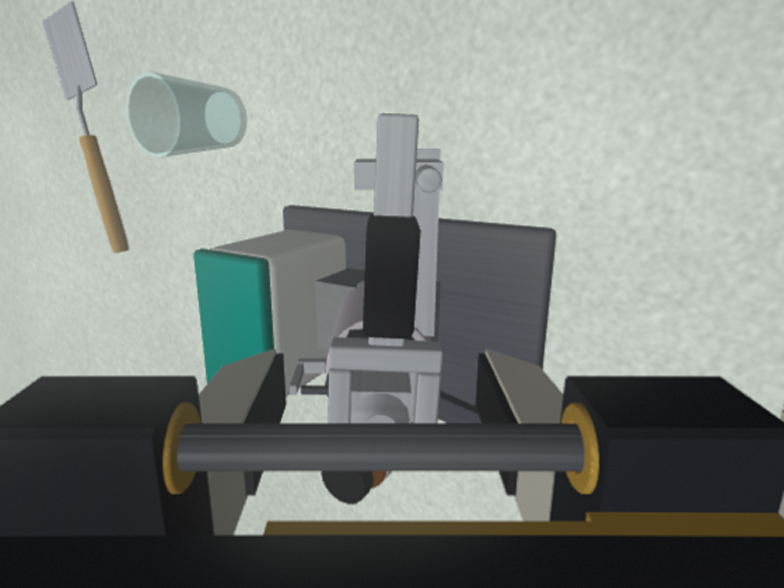

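The spanner is seated round the square and its tail (398,115)/1.4 lies on the rest, uphill of the pin (429,178)/1.4. Next is the lever knob.

```bash
python3 -m inch '[[1,1.2,0,0,0,-0.11,-0.4],[2,2.5,0,0,0,-0.23,-0.4],[3,4,0,0,0,-0.35,-0.4],[4.5,5.5,0,0,0,-0.47,-0.4],[6,7,0.5,0,0,-0.6,-0.4],[7.5,8.5,1,0,0,-0.72,-0.4],[8.5,10,2,0,0,-0.84,-0.4],[9.9,11.7,3,0,0,-0.96,-0.4],[9.9,11.7,3.8,0,0,-1.08,-0.4],[9.9,11.7,3.8,0,0,-1.1,-0.4]]'
python3 -m inch '[[0,0,0,0,0,0,-0.4],[0,0,0,0,0,0,-0.4],[0,0,0,0,0,0,-0.4],[0,0,0,0,0,0,-0.4],[0,0,0,0,0,0,-0.4],[0,0,0,0,0,0,-0.4],[0,0,0,0,0,0,-0.4],[0,0,0,0,0,0,-0.4],[0,0,0,0,0,0,-0.4],[0,0,0,0,0,0,-0.4]]'
python3 - <<'E'
from fit import *
p,r=pose();F=frame(P0[3])
im=manip.get_image("wrist"); save(im,"w8",scale=1.4)
for n in("lever_knob","square"):
    print(n,proj(im,model(P0)[n]).round(0).tolist(),[(np.round(x["pixel"],1).tolist(),round(x["confidence"],2)) for x in manip.mark_of("wrist",n)[:4]])
K=model(P0)["lever_knob"];R=F*Ro.from_euler("z",P0[4]-np.pi/2)*Ro.from_euler("y",np.pi)
print(delta(K+F.apply([0,0,-.012]),R),manip.read_state()["q"],manip.read_state()["clock"])
E
```

```text
clock: 17.38
ee_pos: [0.6825, -0.064, 0.1734]
orientation: [-2.661, 0.228, 0.655]
force: [-0.9, 1.1, 0.3]
gripper_width: 0.699
clock: 18.22
ee_pos: [0.6835, -0.063, 0.1755]
orientation: [-2.665, 0.227, 0.652]
force: [0.6, 0.0, 0.0]
gripper_width: 0.7
lever_knob [[271.0, 220.0]] [([273.9, 220.6], 0.76)]
square [[271.0, 34.0]] [([272.0, 32.0], 0.86)]
([-0.01, -0.03, 8.25], [-0.001, -0.001, 0.004]) [-0.26054144  1.08895788  0.37705078  0.14953151  2.18093561 -0.80300628] 18.3667
```

View pics/w8.png

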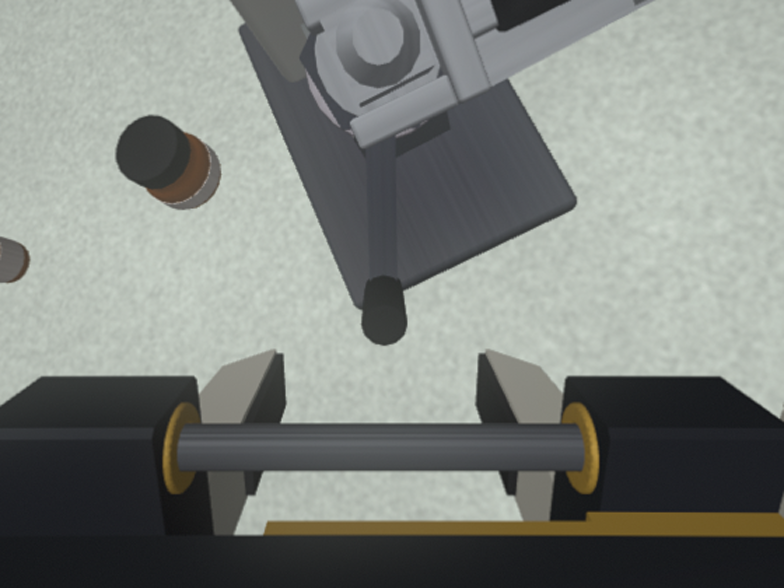

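The knob is centred between the fingers at (384,310)/1.4. I descend and close loosely round it.

```bash
python3 -m inch '[[0,0,1.5,0,0,0,-0.4],[0,0,3,0,0,0,-0.4],[0,0,4.5,0,0,0,-0.4],[0,0,6,0,0,0,-0.4],[0,0,7,0,0,0,-0.4],[0,0,7.7,0,0,0,0],[0,0,8,0,0,0,0.52],[0,0,8,0,0,0,0.52],[0,0,8,0,0,0,0.52],[0,0,8,0,0,0,0.52]]' 20
python3 -m inch '[[0,0,0,0,0,0,0.52],[0,0,0,0,0,0,0.52],[0,0,0,0,0,0,0.52],[0,0,0,0,0,0,0.52],[-0.2,0,0,0,0,0.02,0.52],[-0.5,0,0,0,0,0.05,0.52],[-0.8,0,0,0,0,0.07,0.52],[-1.1,-0.1,0,0,0,0.1,0.52],[-1.5,-0.1,0,0,0,0.14,0.52],[-1.5,-0.1,0,0,0,0.14,0.52]]'
cat > st.py <<'E'
from fit import *
p,r=pose();s=manip.read_state();F=frame(P0[3]);q=F.inv().apply(p-np.array(P0[:3]))
R=F.inv()*r*Ro.from_euler("y",np.pi).inv()
print("tcp in F",q.round(4),"phi",np.arctan2(q[1],q[0]).round(3),"rad",np.hypot(q[0],q[1]).round(4),"tool phi",(R.as_rotvec()+[0,0,np.pi/2]).round(3))
print("force tool",r.inv().apply(s["force"]).round(1),"q",np.round(s["q"],2))
E
python3 st.py
```

```text
clock: 19.2
ee_pos: [0.649, -0.0437, 0.1068]
orientation: [-2.666, 0.226, 0.652]
force: [0.5, 0.1, -0.3]
gripper_width: 0.392
clock: 20.03
ee_pos: [0.636, -0.052, 0.1104]
orientation: [-2.699, 0.29, 0.52]
force: [-0.1, -0.6, -0.5]
gripper_width: 0.242
tcp in F [-0.0901  0.0638 -0.0054] phi 2.525 rad 0.1104 tool phi [-2.000e-03  0.000e+00  2.529e+00]
force tool [-0.2  0.6  0.4] q [-0.26  0.98  0.79  0.13  1.88 -0.71]
```

```bash
python3 -m inch '[[-0.77,0,0,0,0,0.07,0.52],[-1.53,-0.1,0,0,0,0.14,0.52],[-2.3,-0.25,0,0,0,0.21,0.52],[-3.04,-0.43,0,0,0,0.28,0.52],[-3.77,-0.67,0,0,0,0.35,0.52],[-4.5,-0.96,0,0,0,0.42,0.52],[-5.2,-1.3,0,0,0,0.49,0.52],[-5.84,-1.7,0,0,0,0.56,0.52],[-6.5,-2.1,0,0,0,0.63,0.52],[-7.1,-2.6,0,0,0,0.7,0.52]]'
python3 st.py
python3 - <<'E'
from fit import *
im=manip.get_image("wrist");print([(np.round(x["pixel"],1).tolist(),round(x["confidence"],2)) for x in manip.mark_of("wrist","lever_knob")[:4]])
im=manip.get_image("side");print([(np.round(x["pixel"],1).tolist(),round(x["confidence"],2)) for x in manip.mark_of("side","lever_knob")[:4]],proj(im,model(P0)["square"]))
E
```

```text
clock: 20.87
ee_pos: [0.5687, -0.0644, 0.1405]
orientation: [-2.995, 0.503, -0.209]
force: [2.9, -2.5, -4.7]
gripper_width: 0.242
tcp in F [-0.0292  0.1071 -0.0058] phi 1.837 rad 0.111 tool phi [-1.000e-03  2.000e-03  1.828e+00]
force tool [5.2 2.2 2.2] q [-0.3   0.81  1.05  0.1   1.79 -0.06]
[([271.5, 282.9], 0.97)]
[([273.2, 219.1], 0.85)] [[256.51721521 246.35600392]]
```

```bash
python3 -m inch '[[-0.55,0,0,0,0,0.05,0.52],[-1.1,-0.1,0,0,0,0.1,0.52],[-1.64,-0.12,0,0,0,0.15,0.52],[-2.2,-0.2,0,0,0,0.2,0.52],[-2.7,-0.34,0,0,0,0.25,0.52],[-3.25,-0.5,0,0,0,0.3,0.52],[-3.77,-0.67,0,0,0,0.35,0.52],[-4.3,-0.87,0,0,0,0.4,0.52],[-4.3,-0.87,0,0,0,0.4,0.52],[-4.3,-0.87,0,0,0,0.4,0.52]]'
python3 st.py
```

```text
clock: 21.9
ee_pos: [0.5344, -0.0484, 0.1626]
orientation: [3.064, 0.517, -0.662]
force: [2.2, -5.1, -0.9]
gripper_width: 0.236
tcp in F [ 0.0146  0.1096 -0.0055] phi 1.439 rad 0.1106 tool phi [-1.000e-03  1.000e-03  1.433e+00]
force tool [ 4.7  2.8 -1.4] q [-0.3   0.72  1.17  0.11  1.76  0.34]
```

```bash
python3 -m inch '[[-0.3,0,0,0,0,0.03,0.52],[-0.55,0,0,0,0,0.05,0.52],[-0.9,0,0,0,0,0.08,0.52],[-1.1,-0.1,0,0,0,0.1,0.52],[-1.4,-0.1,0,0,0,0.13,0.52],[-1.64,-0.12,0,0,0,0.15,0.52],[-1.9,-0.15,0,0,0,0.18,0.52],[-2.2,-0.2,0,0,0,0.2,0.52],[-2.2,-0.2,0,0,0,0.2,0.52],[-2.2,-0.2,0,0,0,0.2,0.52]]'
python3 st.py
```

```text
clock: 22.73
ee_pos: [0.5266, -0.0394, 0.1692]
orientation: [2.961, 0.474, -0.888]
force: [26.4, -19.5, -25.9]
gripper_width: 0.306
tcp in F [ 0.0275  0.1055 -0.0054] phi 1.316 rad 0.1091 tool phi [-0.005  0.018  1.231]
force tool [40.  -9.6  6.9] q [-0.29  0.69  1.21  0.11  1.74  0.55]
```

```bash
python3 -m inch '[[1,0,0,0,0,-0.1,0.3],[1,0,0,0,0,-0.1,0],[1,0,0,0,0,-0.1,-0.4],[1,0,0,0,0,-0.1,-0.4],[1,0,0,0,0,-0.1,-0.4],[1,0,0,0,0,-0.1,-0.4],[1,0,-2,0,0,-0.1,-0.4],[0.5,0,-5,0,0,-0.1,-0.4],[0,-3,-8,0,0,-0.1,-0.4],[0,-4,-11,0,0,-0.1,-0.4]]'
python3 st.py
python3 - <<'E'
from fit import *
F=frame(P0[3])
for c in("wrist","side","top"):
    im=manip.get_image(c)
    if c=="wrist": save(im,"w9",scale=1.4)
    for n in("lever_knob","square","spanner_grip","spanner_jaw","stop_pin"):
        out=[]
        for x in manip.mark_of(c,n)[:3]:
            h={"lever_knob":.004,"spanner_grip":.008,"stop_pin":.015}.get(n,0)
            o,d=ray(im,x["pixel"]);o=F.inv().apply(o-np.array(P0[:3]));d=F.inv().apply(d);X=o+d*(h-o[2])/d[2]
            if np.hypot(*X[:2])<.2: out.append((X.round(4)[:2].tolist(),round(np.arctan2(X[1],X[0]),3),round(x["confidence"],2)))
        print(c,n,out)
E
```

```text
clock: 23.57
ee_pos: [0.597, -0.0313, 0.2643]
orientation: [3.008, 0.508, -0.776]
force: [0.7, -0.4, -0.1]
gripper_width: 0.697
tcp in F [0.0251 0.0644 0.1058] phi 1.199 rad 0.0691 tool phi [-2.000e-03 -1.000e-03  1.333e+00]
force tool [ 0.8 -0.2 -0.3] q [-0.25  0.79  0.76  0.15  2.09  0.53]
wrist lever_knob [([0.0175, 0.1106], np.float64(1.414), 0.57)]
wrist square [([0.0006, 0.0001], np.float64(0.132), 0.95)]
wrist spanner_grip []
wrist spanner_jaw []
wrist stop_pin []
side lever_knob [([0.0092, 0.1154], np.float64(1.491), 0.7)]
side square [([-0.0101, 0.0124], np.float64(2.257), 0.6)]
side spanner_grip [([-0.0129, -0.0657], np.float64(-1.764), 0.77)]
side spanner_jaw [([0.0147, 0.0025], np.float64(0.17), 0.86)]
side stop_pin [([-0.0109, -0.122], np.float64(-1.66), 0.65), ([0.0346, -0.1083], np.float64(-1.261), 0.3)]
top lever_knob []
top square [([0.0112, 0.0], np.float64(0.004), 0.47)]
top spanner_grip [([-0.0076, -0.0763], np.float64(-1.67), 0.64)]
top spanner_jaw [([-0.0002, 0.0037], np.float64(1.631), 0.83)]
top stop_pin []
```

View pics/w9.png

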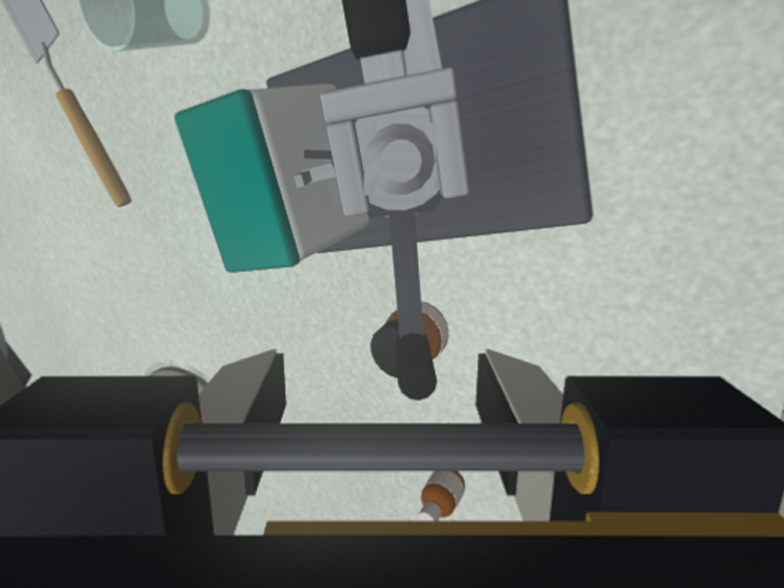

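The picture shows the spanner still round the square (crossbar (325,95)-(450,72)/1.4), the lever swung to the robot side and its knob at (415,378)/1.4. I check the spindle's angle from the prong edges.

Run:
```python
from fit import *
F=frame(P0[3]);im=manip.get_image("wrist")
def onF(px,h):
    o,d=ray(im,np.array(px)/1.4);o=F.inv().apply(o-np.array(P0[:3]));d=F.inv().apply(d);return (o+d*(h-o[2])/d[2])[:2]
def ang(a,b,h): 
    A,B=onF(a,h),onF(b,h);d=B-A;return np.round(np.linalg.norm(d),4),np.degrees(np.arctan2(d[1],d[0])).round(1),A.round(4),B.round(4)
print("crossbar back edge",ang((321,95),(451,69),.008))
print("crossbar front edge",ang((326,123),(455,97),.008))
print("L prong outer",ang((329,124),(346,214),.008)); print("R prong outer",ang((455,97),(468,193),.008))
print("R prong inner",ang((436,106),(446,198),.008)); print("L prong inner",ang((352,120),(366,213),.008))
print("tail/grip sides",ang((345,0),(357,52),.024),ang((404,0),(410,45),.024))
print("cone",onF((400,160),.031),"knob top",onF((418,383),.024))
c=im["color"];
```

```text
crossbar back edge (np.float64(0.0597), np.float64(176.8), array([ 0.0258, -0.0321]), array([-0.0338, -0.0288]))
crossbar front edge (np.float64(0.0602), np.float64(177.1), array([ 0.0268, -0.0199]), array([-0.0333, -0.0168]))
L prong outer (np.float64(0.0422), np.float64(85.9), array([ 0.0256, -0.0192]), array([0.0286, 0.0229]))
R prong outer (np.float64(0.0439), np.float64(86.9), array([-0.0333, -0.0168]), array([-0.0309,  0.027 ]))
R prong inner (np.float64(0.0422), np.float64(84.7), array([-0.0241, -0.0151]), array([-0.0202,  0.0269]))
L prong inner (np.float64(0.0433), np.float64(84.4), array([ 0.0148, -0.0184]), array([0.019 , 0.0247]))
tail/grip sides (np.float64(0.0198), np.float64(89.8), array([ 0.0052, -0.0631]), array([ 0.0053, -0.0433])) (np.float64(0.0168), np.float64(85.6), array([-0.018 , -0.0574]), array([-0.0168, -0.0407]))
cone [-0.00212779  0.00301059] knob top [0.01349488 0.11157266]
```

Knob is at φ≈1.41, but the peak push had it at ≈1.35. My back-off probably dragged it back slightly. I push again, and this time open the fingers before moving away.

Run:
```python
from fit import *
F=frame(P0[3]);ph=1.415
R=F*Ro.from_euler("z",ph-np.pi/2)*Ro.from_euler("y",np.pi)
for up in(.06,-.01): print(delta(np.array(P0[:3])+F.apply(knob(ph)+[0,0,up]),R))
```

```text
([1.62, 3.94, 4.04], [-0.002, 0.001, -0.084])
([1.63, 3.95, 11.04], [-0.002, 0.001, -0.084])
```

```bash
python3 -m inch '[[1,2,1,0,0,-0.05,-0.4],[1.6,3.9,2,0,0,-0.08,-0.4],[1.6,3.9,3.5,0,0,-0.08,-0.4],[1.6,3.9,5,0,0,-0.08,-0.4],[1.6,3.9,7,0,0,-0.08,-0.4],[1.6,3.9,9,0,0,-0.08,-0.4],[1.6,3.9,10.5,0,0,-0.08,-0.4],[1.6,3.9,11,0,0,-0.08,0],[1.6,3.9,11,0,0,-0.08,0.52],[1.6,3.9,11,0,0,-0.08,0.52]]' 50
python3 -m inch '[[0,0,0,0,0,0,0.52],[0,0,0,0,0,0,0.52],[0,0,0,0,0,0,0.52],[0,0,0,0,0,0,0.52],[0,0,0,0,0,0,0.52],[-0.2,0,0,0,0,0.02,0.52],[-0.4,0,0,0,0,0.03,0.52],[-0.6,0,0,0,0,0.05,0.52],[-0.7,0,0,0,0,0.06,0.52],[-0.7,0,0,0,0,0.06,0.52]]'
python3 st.py
```

```text
clock: 25.35
ee_pos: [0.5336, -0.0461, 0.1645]
orientation: [3.052, 0.516, -0.687]
force: [-0.4, -0.2, -0.2]
gripper_width: 0.531
clock: 26.18
ee_pos: [0.531, -0.0438, 0.1657]
orientation: [3.02, 0.502, -0.757]
force: [10.5, -5.3, -10.8]
gripper_width: 0.239
tcp in F [ 0.0207  0.1072 -0.0055] phi 1.38 rad 0.1092 tool phi [-0.003  0.008  1.349]
force tool [15.1 -3.9  3.6] q [-0.29  0.71  1.19  0.11  1.75  0.43]
```

```bash
python3 -m inch '[[-0.2,0,0,0,0,0.01,0.52],[-0.4,0,0,0,0,0.02,0.52],[-0.5,0,0,0,0,0.03,0.52],[-0.6,0,0,0,0,0.04,0.52],[-0.7,0,0,0,0,0.05,0.52],[-0.7,0,0,0,0,0.05,0.52],[-0.7,0,0,0,0,0.05,0.52],[-0.7,0,0,0,0,0.05,0.52],[-0.7,0,0,0,0,0.05,0.52],[-0.7,0,0,0,0,0.05,0.52]]'
python3 st.py
```

```text
clock: 27.02
ee_pos: [0.5293, -0.0419, 0.1671]
orientation: [2.995, 0.488, -0.814]
force: [21.5, -13.6, -21.1]
gripper_width: 0.242
tcp in F [ 0.0234  0.1064 -0.0054] phi 1.354 rad 0.1089 tool phi [-0.005  0.016  1.298]
force tool [31.7 -7.2  6.1] q [-0.29  0.7   1.2   0.11  1.74  0.48]
```

```bash
python3 -m inch '[[0,0,0,0,0,0,0.2],[0,0,0,0,0,0,-0.1],[0,0,0,0,0,0,-0.4],[0,0,0,0,0,0,-0.4],[0,0,0,0,0,0,-0.4],[0,0,0,0,0,0,-0.4],[0,0,-1,0,0,0,-0.4],[0,0,-4,0,0,0,-0.4],[0,0,-8,0,0,0,-0.4],[0,-4,-11,0,0,0,-0.4]]'
python3 st.py
python3 - <<'E'
from fit import *
F=frame(P0[3]);im=manip.get_image("wrist")
K=[x["pixel"] for x in manip.mark_of("wrist","lever_knob")];Q=[x["pixel"] for x in manip.mark_of("wrist","square")]
def onF(px,h):
    o,d=ray(im,px);o=F.inv().apply(o-np.array(P0[:3]));d=F.inv().apply(d);return (o+d*(h-o[2])/d[2])[:2]
for k in K[:2]: X=onF(k,.004);print("knob",X,np.arctan2(X[1],X[0]))
for k in Q[:1]: print("sq",onF(k,0))
c=im["color"][:320,:];cv2.imwrite("pics/w10.png",cv2.resize(c[:,:,::-1],None,fx=1.4,fy=1.4))
E
```

```text
clock: 27.85
ee_pos: [0.5915, -0.0431, 0.2621]
orientation: [2.99, 0.499, -0.818]
force: [1.5, -0.9, 1.4]
gripper_width: 0.701
tcp in F [0.0233 0.0775 0.1044] phi 1.279 rad 0.0809 tool phi [-0.003  0.003  1.296]
force tool [ 0.8 -0.1 -2.1] q [-0.27  0.78  0.79  0.14  2.08  0.55]
knob [0.01664799 0.10954162] 1.4199717838370853
sq [-0.00042954  0.00040519]
```

I have no picture views left. Numerically, the knob came back to φ=1.42, the same rest place after both hard pushes, so it is at the stop. I check the bystanders and the spanner, then hand in.

```bash
python3 -m inch '[[0,0,-1,0,0,0,-0.4],[0,0,-2,0,0,0,-0.4],[0,0,-3,0,0,0,-0.4],[0,0,-4,0,0,0,-0.4],[0,0,-5,0,0,0,-0.4],[0,0,-5,0,0,0,-0.4],[0,0,-5,0,0,0,-0.4],[0,0,-5,0,0,0,-0.4],[0,0,-5,0,0,0,-0.4],[0,0,-5,0,0,0,-0.4]]'
python3 - <<'E'
from fit import *
F=frame(P0[3])
for c in("wrist","side","top"):
    im=manip.get_image(c)
    for n in("jar","bottle","beaker"): print(c,n,[(np.round(x["pixel"]).tolist(),round(x["confidence"],2),onz(im,x["pixel"],0).round(3)[:2].tolist()) for x in manip.mark_of(c,n)[:2]])
    for n,h in(("lever_knob",.004),("square",0),("spanner_grip",.008),("spanner_jaw",0)):
        for x in manip.mark_of(c,n)[:3]:
            o,d=ray(im,x["pixel"]);o=F.inv().apply(o-np.array(P0[:3]));d=F.inv().apply(d);X=o+d*(h-o[2])/d[2]
            if np.hypot(*X[:2])<.15: print(c,n,X[:2].round(4),np.arctan2(X[1],X[0]).round(3),round(x["confidence"],2))
print(manip.read_state()["clock"])
E
```

```text
clock: 28.83
ee_pos: [0.6135, -0.0509, 0.3001]
orientation: [2.99, 0.505, -0.813]
force: [0.5, -0.6, -0.0]
gripper_width: 0.699
wrist jar [([298.0, 218.0], 0.58, [0.43, -0.058])]
wrist bottle []
wrist beaker [([138.0, 12.0], 0.94, [0.442, 0.307])]
wrist lever_knob [0.0173 0.1072] 1.411 0.65
wrist lever_knob [-0.0434 -0.0009] -3.12 0.39
wrist square [-0.0028  0.0003] 3.045 0.87
side jar [([303.0, 179.0], 0.58, [0.529, -0.391]), ([320.0, 264.0], 0.57, [0.434, -0.048])]
side bottle [([214.0, 219.0], 0.93, [0.779, -0.169])]
side beaker [([302.0, 382.0], 0.85, [0.44, 0.316])]
side lever_knob [0.0059 0.12  ] 1.522 0.75
side square [-0.0053 -0.0012] -2.926 0.76
side spanner_grip [-0.0104 -0.0703] -1.717 0.98
side spanner_jaw [ 0.0135 -0.0035] -0.254 0.58
top jar [([254.0, 262.0], 0.6, [0.424, -0.054]), ([197.0, 187.0], 0.28, [0.652, 0.134])]
top bottle [([295.0, 151.0], 0.49, [0.772, -0.169])]
top beaker [([198.0, 180.0], 0.68, [0.672, 0.131]), ([139.0, 254.0], 0.67, [0.436, 0.308])]
top spanner_grip [-0.0141 -0.0765] -1.753 0.82
top spanner_jaw [0.0019 0.0024] 0.907 0.87
30.0333
```

Everything is in place, so I hand in.

```bash
python3 -c "
from cell import manip; print(manip.hand_in())"
```

```text
the job is handed in; nothing more can be done
None
```

The larger spanner is on the spindle's square with its tail uphill of the stop pin. The locknut lever is swung clockwise to its stop, and the job was handed in at about 30 s of the 59 s allowed.

- **Spanner:** The first grasp failed because I lifted before the fingers had closed; the second held. After the nut was first tightened, the prongs were still round the square, turned about -4°, which matches the tail bearing on the pin. I did not measure the spindle's own angle directly. With the play in the jaw it should be near -0.22 rad (about 13°), inside the 20° limit.
- **Nut:** I pushed the lever hard twice, to about 40 N and then 32 N, well above the 4 N needed to turn it. After the first push my back-off may have dragged the knob back a little, so I pushed again and opened the fingers before moving away. The knob came to rest in the same place both times, at about 1.41 to 1.42 rad in the wrist view.
- **Bystanders and robot:** The jar, bottle and beaker were found where they started, to within about 1.5 cm, which is the spread of the detections. The arm finished clear of everything.
- **Checks that disagreed or failed:**
  - The side camera put the knob at 1.52 rad, about 0.1 off the wrist view.
  - I could not view a picture after the second push because the 12-picture limit was reached. That last check used the detectors' numbers only.

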